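# Take down the hanging caddy and sort capacitors by sleeve colour

## Task

Take the three-pocket caddy off the two screws it hangs on by its keyholes (lift, then draw it off towards the front without wrenching it) and stand it flat on the bench. Then sort the four loose capacitors into it by colour: stand each one upright in the pocket whose liner has the colour of its sleeve, two blue, one black and one brown. Leave everything else on the bench standing where it is.

Things in the scene. Friction and masses are not known exactly. Their poses are not given: they have to be found in the camera images.
- caddy: White moulded tray, 112 (x) by 150 (y) mm, 0.3 to 0.5 kg, loose, hung on the stand with its underside 48 mm above the bench. Origin: centre of its underside; z up, +x towards its back, +y to its left seen from the front. Floor 4 mm thick, walls 22 mm high and 2.5 mm thick, back plate (x 52 to 56 mm) 66 mm high. Blue liner in the whole left side, black right front, brown right back.
- handle (a point): Middle of the caddy's black rubber handle, at caddy (0, 0, 50) mm, axes as the caddy's. The handle stands along the caddy's middle wall: 12 mm thick (y), 56 mm long (x), its top 18 mm above this point, free to grip from 22 mm below it. Pinch it from above, fingers closing along y.
- keyhole_left (a point): Centre of the wide part of the left keyhole in the caddy's back plate, at caddy (54, 50, 39.5) mm; the right one is at y = -50 mm. The wide part is 19 mm across; above it a slot 8 mm wide runs up to z = 58 mm. Hung, the screw sits at the slot's top: lift the caddy 16 mm (13 to 19) and the screw heads stand in the wide parts; then drawn 15 mm towards the caddy's own -x it is free.
- pocket_blue (a point): Middle of the floor of the blue-lined pocket (left, +y), at caddy (0, 39, 4) mm; free room about 105 mm (x) by 66 mm (y, beside the handle).
- pocket_black (a point): Middle of the floor of the black-lined pocket (right front), at caddy (-26.5, -39, 4) mm; free room 51 mm (x) by 66 mm (y). A 3 mm wall, 22 mm high, parts it from the brown-lined pocket.
- pocket_brown (a point): Middle of the floor of the brown-lined pocket (right back), at caddy (26.5, -39, 4) mm; free room 50 mm (x) by 66 mm (y).
- stand: Grey perforated steel sheet, fixed to the bench, 170 mm wide, 126 mm high, 3 mm thick, with an 80 mm foot behind it. Origin: at bench level in the middle of its front face; -x points out of that face, z up. Two steel screws stand out of the face at y = +-50 mm, z = 105 mm: shank 5 mm across, head 13 mm across and 3.6 mm thick, its underside 5.5 mm in front of the face.
- cap_blue_small: Upright cylindrical capacitor with a blue sleeve and grey top, 22 mm across, 28 mm high, 20 g, loose. Origin: centre of its underside, z up.
- cap_blue_large: Upright cylindrical capacitor with a blue sleeve and grey top, 25 mm across, 32 mm high, 20 g, loose. Origin: centre of its underside, z up.
- cap_black: Upright cylindrical capacitor with a black sleeve and grey top, 18 mm across, 24 mm high, 20 g, loose. Origin: centre of its underside, z up.
- cap_brown: Upright cylindrical capacitor with a brown sleeve and grey top, 16 mm across, 20 mm high, 20 g, loose. Origin: centre of its underside, z up.
- transformer: Bystander: small mains transformer, 53 (x) by 50 (y) mm, 40 mm high, loose. Origin: centre of underside.
- flux_bottle: Bystander: red squeeze bottle with spout, 70 mm across up to 90 mm, 40 mm across up to 107 mm, 28 mm across up to 199 mm, loose. Origin: centre of underside.
- alcohol_bottle: Bystander: white bottle with steel cap, 58 mm across, 118 mm high, loose. Origin: centre of underside.
- heatsink: Bystander: finned aluminium heat sink, 30 (x) by 45 (y) mm, 26 mm high, loose. Origin: centre of underside.
- rosin_tin: Bystander: low round tin with yellow lid, 58 mm across, 24 mm high, loose. Origin: centre of underside.
- tip_cleaner: Bystander: steel cup with brass wool, 64 mm across, 41 mm high, loose. Origin: centre of underside.
- tape_1: Bystander: roll of black tape lying flat, 62 mm across, 19 mm high, loose. Origin: centre of underside.
- clear_spot (a point): Point on the bench top in the middle of a patch kept clear, 118 mm (x) by 156 mm (y), where the caddy can stand; in front of the stand. The conveyor's side rail (35 mm high) runs along the left of the bench at y = 0.41 m.
- hood_rim (a point): Under the fume hood that hangs fixed over the right half of the bench: it fills x 0.52 to 0.67, y -0.22 to -0.06 m from z = 0.305 m up, and the arm must keep clear of it. Further right stands the black board rack (x from 0.31, y below -0.37 m, 200 mm high), in front the grey soldering station (x 0.27 to 0.44, y -0.22 to -0.09 m, 100 mm high).
Mind the look-alikes: they are no part of the job. What is shaped like the cap_blue_large but orange or red is not meant.

How it is judged:
By the outcome, as a careful person would: the job done as asked, in the order asked, and still so for the second after the job is handed in, with the robot touching nothing.
It also fails if it takes over 72 s, if anything falls off the work surface, if the arm or the gripper's body presses on something with over 40 N, if the wrist force passes 120 N, or if a joint passes its speed limit or range.

## Robot

A 6-joint arm with a two-finger parallel gripper is mounted at the origin on a cart in front of the work surface, level with it; the furniture and walls round the work are solid. World frame = base frame: x ahead of the robot, y to its left, z up, the work surface at z = 0. Lengths are in m, angles in rad, forces in N, time in s.
With the tool pointing down it reaches from about 0.3 to 0.775 m from the base axis. Payload 14.6 kg.
Tool frame: the origin (TCP) lies at the very end of the fingers, on their centre line; the grasp point (between the pads) lies 19 mm behind it; z points along the fingers, y is the line along which they close (so a half turn about z gives the same grasp; the last joint's range is limited). The gripper opens to 94 mm and grips with 3 to 60 N. Pads are 16 mm wide; open, the fingers measure 119 mm over their backs; the gripper's body (75 mm by 177 mm) begins 78 mm behind the grasp point.
Start: joints at [-1.174, 0.3, 1.521, -0, 1.321, -0.067], TCP at [0.246, -0.492, 0.172] pointing down, gripper open.
Joint ranges: [-3.03, 3.03], [-0.79, 2.21], [0.23, 2.52], [-1.04, 4.18], [0, 3.07], [-2.55, 2.55]. Speed limits (rad/s): [2.22, 2.22, 2.57, 3.14, 3.14, 3.14].

## Interface

Orientations are given as [roll, pitch, yaw] about the fixed x, y, z axes, in that order (R = Rz(yaw) Ry(pitch) Rx(roll)).
In Python, from station import ctrl gives the robot as it stands.
- The arm moves only by the shell command python3 -m pendant 'ROWS' [OPENING] [FORCE]. ROWS is JSON, a list of rows, each a list of 2 entries, a list of its own where there are three numbers: the shift along the world's x, y, z in cm, then the turn about the world's z in rad. A call has 1 to 20 rows; each row shifts and turns the commanded pose from where the row before left it; what a row does not reach is not made up. A row lasts 1/12 s, in which the tool goes at most 41.7 mm and 7.16 degrees, less where a joint would pass 70% of its speed; a pose out of reach is approached as far as the arm can. A call is refused whole if a number of a shift passes 4.17 or a number of a turn 0.125, either way. A call with a gripper value outside its range is refused whole. OPENING is the opening, from 0 (shut) to 1 (fully open), set as the call begins (- or left out, the last holds). The fingers move at their own pace and stop on an object; FORCE is the grip in N (left out, the last holds). Time passes only in rows, so rows that do not move let the fingers close. It gives the time, the measured TCP pose, the force, the opening and the grip force at its end, in the units of the state.
- ctrl.get_obs(): the state, without advancing time (a new reading comes with each control period).
- ctrl.camera(name): name is "scene" or "top"; returns a dict with "color" (400x640x3 uint8, red, green, blue), "intrinsics" (3x3 intrinsics, pixels), "camera_from_world" (4x4, takes a point from world to camera coordinates). Camera axes: x right, y down, z forward; pixel columns grow to the right and rows downward; lengths in m; the calibration is good to about 2 mm. A picture is of the moment at which its call begins. There is no depth.
- ctrl.hand_in(): hands the job in; it is judged then, once.
The state is a dict: "time_s": time; "qpos": joint angles; "joint_vel": joint speeds; "tau": joint torques, N m; "ee_pos": TCP position; "eef_rot": TCP orientation; "force": force on the tool from outside, world axes, zero at the start; "moment": the same for the moment, N m; "grip_width": finger opening in m; "grip_force": force on a finger pad.
Only numpy, scipy, OpenCV 4.12 (cv2) and the standard library are available. Lean on these libraries where they do the work, as an engineer would, in place of code of your own. Each camera call takes 0.05 s, during which the arm holds its last target. There are 200 camera calls.

## Working session

There is one attempt and no reset: what is moved stays moved. The work goes in short steps, Python scripts to look and compute and a shell command to move; the robot and the scene stay as the last step left them, time stands still between calls to the robot, and variables do not carry over. Pictures are saved under pics/ and viewed, at most 10 in all, crops included, and the job is handed in when it is done.

```bash
mkdir -p pics; ls; cat > h.py <<'E'
import numpy as np, cv2
from station import ctrl
def snap(n,f):
    c=ctrl.camera(n); cv2.imwrite('pics/'+f,c['color'][:,:,::-1]); np.savez('pics/'+n+'.npz',K=c['intrinsics'],T=c['camera_from_world'],color=c['color']); return c
def back(c,u,v,z):
    K,T=np.array(c['K' if 'K' in c else 'intrinsics']),np.array(c['T' if 'T' in c else 'camera_from_world'])
    R,t=T[:3,:3],T[:3,3]; o=-R.T@t; d=R.T@np.linalg.solve(K,[u,v,1.]); return o+d*(z-o[2])/d[2]
def proj(c,p):
    K,T=np.array(c['K' if 'K' in c else 'intrinsics']),np.array(c['T' if 'T' in c else 'camera_from_world'])
    q=K@(T[:3,:3]@np.array(p)+T[:3,3]); return q[:2]/q[2]
E
python3 - <<'E'
from h import *
for n in('scene','top'):
    c=snap(n,n+'1.png'); T=c['camera_from_world']; print(n,c['intrinsics'].tolist(),(-T[:3,:3].T@T[:3,3]).round(3), T[:3,:3].round(2).tolist())
print(ctrl.get_obs())
E
```

```text
pics
scene [[390.24008058834306, 0.0, 321.3022304131131], [0.0, 390.24008058834306, 198.51825940576674], [0.0, 0.0, 1.0]] [0.135 0.587 0.927] [[-0.8, -0.6, -0.02], [-0.44, 0.61, -0.66], [0.41, -0.52, -0.75]]
top [[503.8234820885794, 0.0, 322.8871299284493], [0.0, 503.8234820885794, 196.79198988485413], [0.0, 0.0, 1.0]] [0.263 0.053 1.644] [[-0.0, -1.0, 0.01], [-0.98, -0.0, -0.17], [0.17, -0.02, -0.98]]
{'time_s': 0.1, 'qpos': array([-1.17358870e+00,  3.00426967e-01,  1.52149109e+00,  1.10648537e-06,
        1.32069337e+00, -6.66009027e-02]), 'joint_vel': array([ 0.00090242, -0.00170932,  0.00014402, -0.00084186,  0.00069024,
       -0.00040058]), 'tau': array([ 2.59676643e-03, -5.32646298e+01, -3.53283262e+01,  7.09166424e-02,
        2.34691927e-02, -7.84685699e-05]), 'ee_pos': array([ 0.24594424, -0.49165928,  0.17134862]), 'eef_rot': array([-3.14057621e+00, -6.88705858e-05,  4.63808224e-01]), 'force': array([-0.76627017, -0.69213098, -0.38265625]), 'moment': array([-0.01960586,  0.01365543, -0.00484493]), 'grip_force': 0.0, 'grip_width': 0.09394794050928838}
```

View pics/scene1.png

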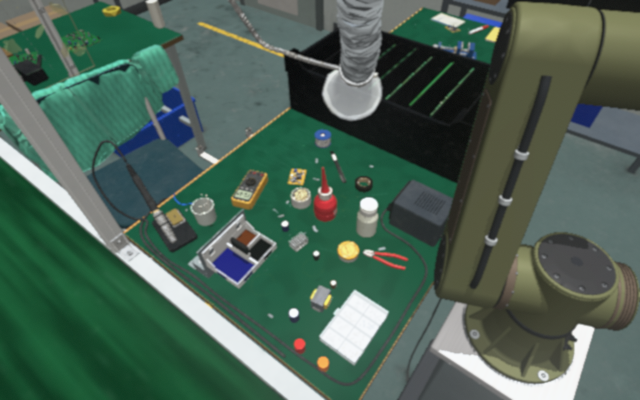

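View pics/top1.png

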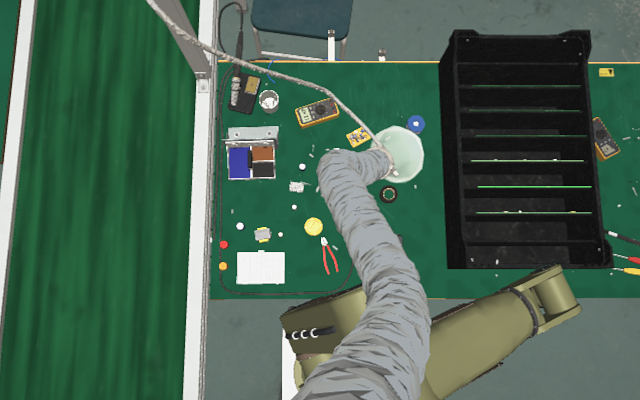

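```bash
python3 - <<'E'
from h import *
s=np.load('pics/scene.npz')['color'][:,:,::-1]
cv2.imwrite('pics/crop1.png',cv2.resize(s[200:350,185:385],None,fx=4,fy=4,interpolation=cv2.INTER_CUBIC))
t=np.load('pics/top.npz')['color'][:,:,::-1]
cv2.imwrite('pics/crop2.png',cv2.resize(t[110:260,215:365],None,fx=4,fy=4,interpolation=cv2.INTER_CUBIC))
E
```

```text
(no output)
```

View pics/crop1.png

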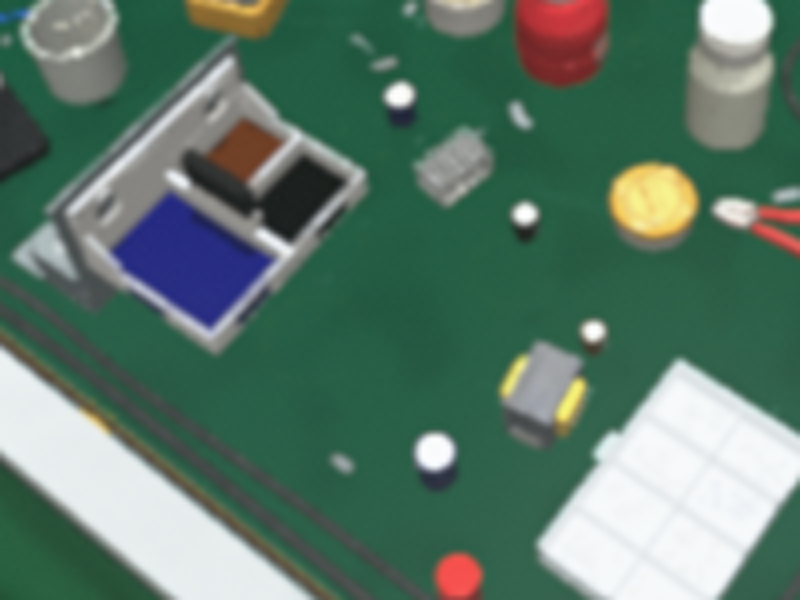

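View pics/crop2.png

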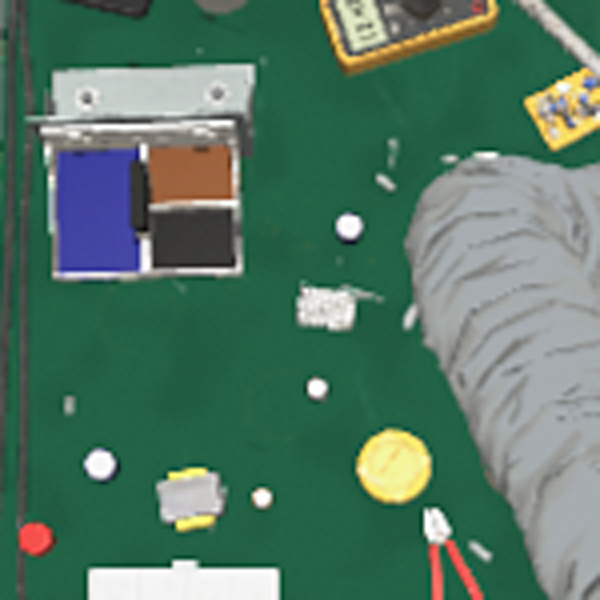

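```bash
cat > fit.py <<'E'
from h import *
from scipy.optimize import least_squares
S=np.load('pics/scene.npz');T=np.load('pics/top.npz')
c1=lambda u,v:((u+.5)/4-.5+185,(v+.5)/4-.5+200)
c2=lambda u,v:((u+.5)/4-.5+215,(v+.5)/4-.5+110)
if __name__=='__main__':
    obs=[(S,(-56,-75,22),c1(366,177)),(S,(-56,75,22),c1(213,333)),(S,(52,-75,66),c1(237,58)),(S,(52,75,66),c1(68,212)),
     (T,(-56,75,22),c2(54,274)),(T,(-56,-75,22),c2(241,272)),(T,(0,0,68),c2(139,197)),(T,(0,-72,22),c2(237,205)),(S,(0,0,68),c1(220,180))]
    def W(p,q):
        c,s=np.cos(p[2]),np.sin(p[2]);return np.array([p[0]+c*q[0]-s*q[1],p[1]+s*q[0]+c*q[1],q[2]+.048])
    f=lambda p:np.concatenate([proj(c,W(p,np.array(q)/1e3))-o for c,q,o in obs])
    r=least_squares(f,[.5,.25,0],loss='soft_l1');print(r.x.round(4),f(r.x).reshape(-1,2).round(1).tolist())
    for n,u,v,z,t in[('blue_s',349,227,.028,(400,94)),('blue_l',100,464,.032,(435,452)),('black',317,388,.024,(524,213)),('brown',262,497,.020,(593,331))]:
        im=T['color'].astype(int);x,y=map(int,np.round(c2(u,v)));w=im[y-5:y+6,x-5:x+6]
        g=w.min(2);a=np.clip(g-90,0,None).astype(float);yy,xx=np.mgrid[-5:6,-5:6]
        cx,cy=x+(a*xx).sum()/a.sum(),y+(a*yy).sum()/a.sum()
        im=S['color'].astype(int);x,y=map(int,np.round(c1(*t)));g=im[y-5:y+6,x-5:x+6].min(2);a=np.clip(g-110,0,None).astype(float)
        sx,sy=x+(a*xx).sum()/a.sum(),y+(a*yy).sum()/a.sum()
        print(n,back(T,cx,cy,z).round(4),back(S,sx,sy,z).round(4),(round(cx,1),round(cy,1)),(round(sx,1),round(sy,1)))
    # transformer, stand, heatsink rough
    for n,u,v,z in[('transf',192,497,.04),('heatsink',327,307,.026),('red',35,538,.032),('standtopL',33,121,.126),('standtopR',250,135,.126)]:print(n,back(T,*c2(u,v),z).round(3))
E
python3 fit.py
```

```text
[0.6559 0.2592 0.0217] [[0.7, -1.3], [-0.1, 0.8], [0.5, 0.2], [1.4, 0.0], [-0.8, 0.5], [-0.4, 0.0], [-0.3, -1.4], [-0.5, -0.3], [-0.6, -2.9]]
blue_s [0.6498 0.0972 0.028 ] [0.6515 0.0983 0.028 ] (np.float64(301.8), np.float64(166.1)) (np.float64(284.5), np.float64(223.3))
blue_l [0.4524 0.2958 0.032 ] [0.4536 0.2976 0.032 ] (np.float64(239.5), np.float64(225.6)) (np.float64(293.2), np.float64(312.4))
black [0.5155 0.1227 0.024 ] [0.517  0.1241 0.024 ] (np.float64(293.8), np.float64(206.6)) (np.float64(315.8), np.float64(253.0))
brown [0.4267 0.1663 0.02  ] [0.4276 0.1679 0.02  ] (np.float64(280.1), np.float64(234.0)) (np.float64(332.9), np.float64(282.3))
transf [0.425 0.221 0.04 ]
heatsink [0.582 0.115 0.026]
red [0.393 0.346 0.032]
standtopL [0.71  0.341 0.126]
standtopR [0.699 0.172 0.126]
```

```bash
python3 -m pendant '[[[-0.7,2.7,0.5],-0.11],[[-0.7,2.7,0.5],-0.11],[[-0.7,2.7,0.5],-0.11],[[-0.7,2.7,0.5],-0.11],[[-0.7,2.7,0.5],0],[[-0.7,2.7,0.5],0],[[2,2.2,0],0],[[2,2.2,0],0],[[2,2.2,0],0],[[2,2.2,0],0],[[2,2.2,0],0],[[2,2.2,0],0],[[2,2.2,0],0],[[2,2.2,0],0],[[0.6,3.4,0],0],[[0.6,3.4,0],0],[[0.6,3.4,0],0],[[0.6,3.4,0],0],[[0.6,3.4,0],0],[[0.6,3.4,0],0]]' 0.5
python3 - <<'E'
from fit import *
im=T['color'].astype(int)
for z in(.070,):
    pts=[]
    for u in list(range(230,247))+list(range(254,272)):
        col=im[150:190,u].min(1).astype(float); col=im[150:190,u,1].astype(float)
        # dark liner -> white wall: steepest rise of green after row 165
        d=np.diff(col)[12:32]; k=int(d.argmax())+12
        v=np.clip(np.diff(col)[k-1:k+2],0,None); pts.append(back(T,u,150+k+.5+(v*[-1,0,1]).sum()/v.sum(),z))
    pts=np.array(pts);p=np.polyfit(pts[:,1],pts[:,0],1);r=pts[:,0]-np.polyval(p,pts[:,1])
    m=abs(r)<.003;p=np.polyfit(pts[m,1],pts[m,0],1);print('yaw',-p[0],'x at y=.259',np.polyval(p,.259),m.sum(),r.std())
d=im.max(2)<60; ys,xs=np.where(d[150:172,244:254]); print('handle px',xs.mean()+244,xs.min()+244,xs.max()+244,ys.min()+150,ys.max()+150, back(T,xs.mean()+244,ys.mean()+150,.112))
for n,u,v in[('flux',325,217),('alc',366,233)]:print(n,back(S,u,v,0).round(3))
E
```

```text
time_s: 1.77
ee_pos: [0.3998, 0.0519, 0.2018]
eef_rot: [-3.142, -0.0, 0.024]
force: [0.4, 0.3, -0.8]
grip_width: 0.0473
grip_force: 0.0
yaw 0.03701452575980334 x at y=.259 0.6036794198743853 35 0.0006137871400878449
handle px 249.65671641791045 248 253 151 171 [0.65039651 0.25776672 0.112     ]
flux [ 0.583 -0.008  0.   ]
alc [ 0.45  -0.031  0.   ]
```

```bash
python3 -m pendant '[[[3.2,2.58,0],0.006],[[3.2,2.58,0],0],[[3.2,2.58,0],0],[[3.2,2.58,0],0],[[3.2,2.58,0],0],[[3.2,2.58,0],0],[[3.2,2.58,0],0],[[3.1,2.58,0],0],[[0,0,-2],0],[[0,0,-2],0],[[0,0,-2],0],[[0,0,-2],0],[[0,0,-2],0],[[0,0,-1],0],[[0,0,0],0],[[0,0,0],0]]'
python3 - <<'E'
from h import *
c=snap('scene','s2.png');d=snap('top','t2.png')
a=cv2.resize(c['color'][190:300,190:310],None,fx=3.3,fy=3.3,interpolation=3);b=cv2.resize(d['color'][110:220,200:320],None,fx=3.3,fy=3.3,interpolation=3)
cv2.imwrite('pics/c2.png',np.hstack([a,b])[:,:,::-1])
E
```

```text
time_s: 3.1
ee_pos: [0.6546, 0.2561, 0.0922]
eef_rot: [3.142, 0.0, 0.03]
force: [0.2, -0.3, 1.1]
grip_width: 0.0469
grip_force: 0.0
```

View pics/c2.png

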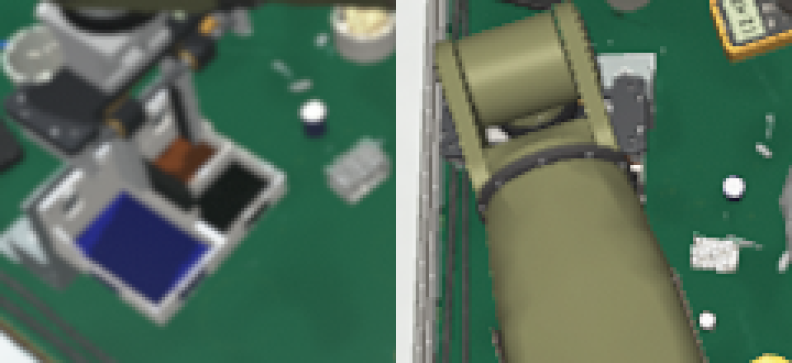

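Both fingers straddle the handle (left half ~(165,170)); the caddy is still hanging. I go down a little and close.

```bash
python3 -m pendant '[[[0,0.2,-0.5],0],[[0,0,-0.4],0],[[0,0,0],0],[[0,0,0],0]]' 0.25 10; python3 -m pendant '[[[0,0,0],0],[[0,0,0],0],[[0,0,0],0],[[0,0,0],0],[[0,0,0],0],[[0,0,0],0]]' 0 15
```

```text
time_s: 3.53
ee_pos: [0.6544, 0.2581, 0.0827]
eef_rot: [3.142, 0.0, 0.03]
force: [0.6, 0.6, -0.4]
grip_width: 0.0247
grip_force: 0.0
time_s: 4.03
ee_pos: [0.6546, 0.2581, 0.0831]
eef_rot: [-3.141, -0.0, 0.03]
force: [-0.2, 0.6, 1.6]
grip_width: 0.0004
grip_force: 0.5
```

```bash
python3 - <<'E'
from h import *
c=snap('scene','s3.png')
cv2.imwrite('pics/c3.png',cv2.resize(c['color'][195:295,195:295],None,fx=5.5,fy=5.5,interpolation=3)[:,:,::-1])
print(proj(c,ctrl.get_obs()['ee_pos']))
E
```

```text
[241.91857739 249.01799953]
```

View pics/c3.png

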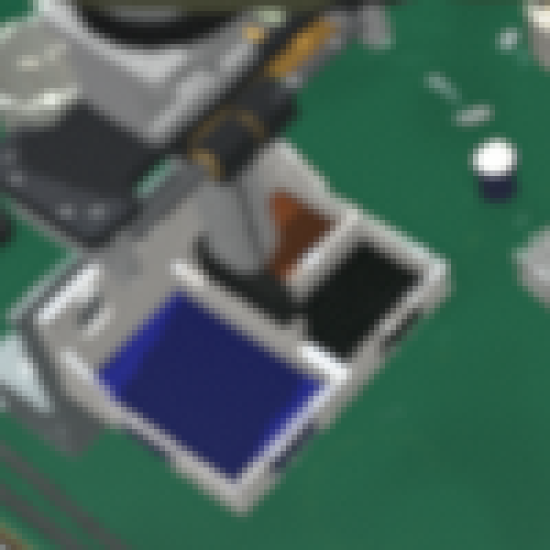

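```bash
python3 - <<'E'
from fit import *
im=S['color'][:,:,::-1].copy(); S3=cv2.imread('pics/s3.png')
p=(.6565,.2585,.03)
def W(q):
    c,s=np.cos(p[2]),np.sin(p[2]);q=np.array(q)/1e3;return np.array([p[0]+c*q[0]-s*q[1],p[1]+s*q[0]+c*q[1],q[2]+.048])
f=5.5;o=np.array([195,195])
a=cv2.resize(cv2.imread('pics/scene1.png')[195:295,195:267],None,fx=f,fy=f,interpolation=3);b=cv2.resize(S3[195:295,195:267],None,fx=f,fy=f,interpolation=3)
P=lambda q:tuple(int(x) for x in ((proj(S,W(q))-o+.5)*f-.5).round())
for i in(a,b):
    for y in(-6,6):cv2.polylines(i,[np.array([P((-28,y,28)),P((28,y,28)),P((28,y,68)),P((-28,y,68))])],True,(0,255,255) if y>0 else (255,255,0),1)
    cv2.polylines(i,[np.array([P((-56,-75,22)),P((-56,75,22)),P((52,75,22)),P((52,75,66)),P((52,-75,66)),P((52,-75,22))])],True,(0,255,0),1)
t=tuple(int(x) for x in ((proj(S,ctrl.get_obs()['ee_pos'])-o)*f));cv2.circle(b,t,4,(255,0,255),-1)
cv2.imwrite('pics/c4.png',np.hstack([a,b]))
E
```

```text
(no output)
```

View pics/c4.png

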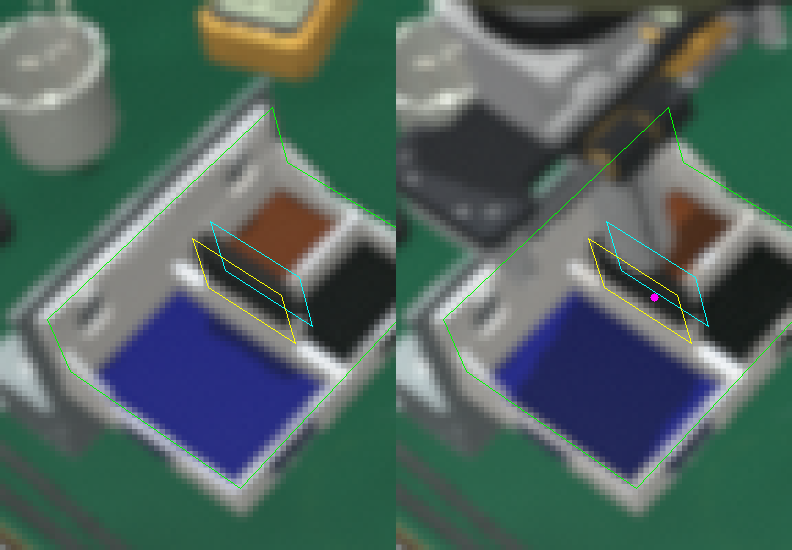

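```bash
python3 -m pendant '[[[0,0,0],0],[[0,0,0],0]]' 0 15; python3 -m pendant '[[[0,0,0],0],[[0,0,0],0],[[0,0,0],0],[[0,0,0],0],[[0,0,0],0],[[0,0,0],0]]' 0.5; python3 - <<'E'
from h import *
c=snap('scene','s5.png')
cv2.imwrite('pics/c5.png',cv2.resize(c['color'][195:275,205:275],None,fx=7,fy=7,interpolation=3)[:,:,::-1])
E
```

```text
time_s: 4.25
ee_pos: [0.6546, 0.2581, 0.083]
eef_rot: [-3.142, -0.0, 0.03]
force: [-0.3, 0.8, 0.9]
grip_width: 0.0001
grip_force: 0.8
time_s: 4.75
ee_pos: [0.6544, 0.2581, 0.0826]
eef_rot: [3.142, 0.0, 0.03]
force: [-0.0, -0.9, 0.0]
grip_width: 0.0368
grip_force: 0.0
```

View pics/c5.png

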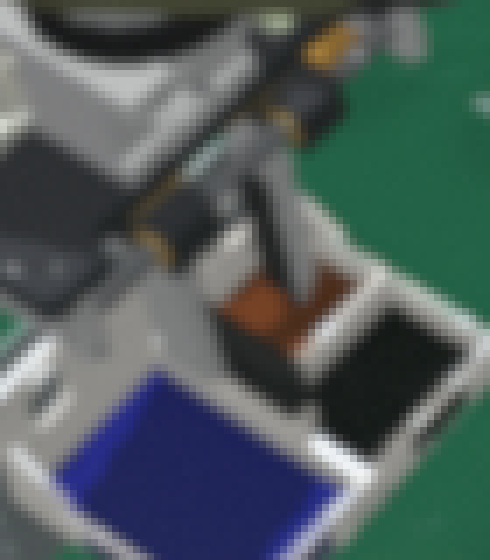

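The fingertips show about 20–30 mm higher in the picture than the reported TCP (right tip at crop (310,305), clear of the handle at (265,360)), so they closed above the handle. I go down carefully, watching the force.

```bash
python3 -m pendant '[[[0,0,-0.5],0],[[0,0,0],0]]' 0.5; python3 -m pendant '[[[0,0,-0.5],0],[[0,0,0],0]]'|sed -n '2p;4p';  python3 - <<'E'
from h import *
c=snap('scene','s6.png');e=ctrl.get_obs();p=e['ee_pos'];print(p,e['grip_width'],e['force'])
w=e['grip_width']/2
for d in(-w-.012,-w,w,w+.012):print(d,((proj(c,p+[0,d,0])-[205,195]+.5)*7-.5).round(), 'xedge',((proj(c,p+[-.008,d,0])-[205,195]+.5)*7-.5).round())
T=np.array(c['camera_from_world']);print(T)
E
```

```text
time_s: 4.97
ee_pos: [0.6541, 0.258, 0.0767]
eef_rot: [3.141, 0.001, 0.03]
force: [0.2, 0.1, -0.1]
grip_width: 0.047
grip_force: 0.0
ee_pos: [0.6541, 0.2579, 0.0716]
force: [0.7, -0.8, -0.8]
[0.65421257 0.25793447 0.07206169] 0.04706193392487503 [-0.22541661  0.08438213  0.73243828]
-0.035530966962437516 [333. 335.] xedge [348. 345.]
-0.023530966962437515 [311. 356.] xedge [326. 366.]
0.023530966962437515 [223. 441.] xedge [238. 452.]
0.035530966962437516 [199. 463.] xedge [215. 474.]
[[-0.80095359 -0.59853756 -0.01503805  0.47354628]
 [-0.44041633  0.60600123 -0.66241676  0.31822654]
 [ 0.40559438 -0.52394208 -0.74898458  0.94695795]
 [ 0.          0.          0.          1.        ]]
```

```bash
python3 -m pendant '[[[0,0,-0.4],0],[[0,0,0],0]]'|sed -n '2p;4p'; python3 -m pendant '[[[0,0,-0.4],0],[[0,0,0],0]]'|sed -n '2p;4p'; python3 -m pendant '[[[0,0,0],0],[[0,0,0],0],[[0,0,0],0],[[0,0,0],0],[[0,0,0],0]]' 0.1 10
```

```text
ee_pos: [0.6543, 0.258, 0.0681]
force: [-0.3, 0.8, -0.6]
ee_pos: [0.6543, 0.258, 0.0641]
force: [-0.9, -0.1, -0.2]
time_s: 5.93
ee_pos: [0.6546, 0.2585, 0.0651]
eef_rot: [-3.141, -0.0, 0.03]
force: [0.9, 7.0, 0.1]
grip_width: 0.0171
grip_force: 3.6
```

```bash
python3 -m pendant '[[[0,0,0],0],[[0,0.25,-0.5],0],[[0,0,0],0]]' 0.4 |sed -n '2p;4p'; python3 -m pendant '[[[0,0,-0.5],0],[[0,0,0],0]]'|sed -n '2p;4p;5p'; python3 -m pendant '[[[0,0,0],0],[[0,0,0],0],[[0,0,0],0],[[0,0,0],0],[[0,0,0],0]]' 0.1 10;  python3 - <<'E'
from h import *
c=snap('scene','s7.png')
cv2.imwrite('pics/c7.png',cv2.resize(c['color'][185:275,195:285],None,fx=6.5,fy=6.5,interpolation=3)[:,:,::-1])
p=ctrl.get_obs()['ee_pos'];print(((proj(c,p)-[195,185]+.5)*6.5-.5).round(),((proj(c,p+[0,0,.03])-[195,185]+.5)*6.5-.5).round())
E
```

```text
ee_pos: [0.6541, 0.2607, 0.0588]
force: [-0.5, -0.4, -0.5]
ee_pos: [0.6541, 0.2604, 0.0536]
force: [-0.5, -0.1, 0.1]
grip_width: 0.0373
time_s: 6.77
ee_pos: [0.6546, 0.2608, 0.055]
eef_rot: [-3.141, -0.0, 0.03]
force: [0.0, 0.5, 0.2]
grip_width: 0.0116
grip_force: 10.0
[315. 462.] [302. 420.]
```

View pics/c7.png

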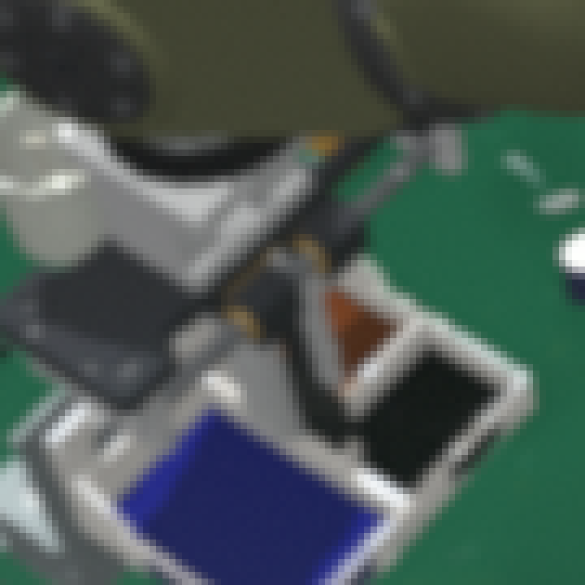

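The handle is pinched (11.6 mm wide, 10 N, side force near zero; fingers round it at crop (320,400)). I squeeze harder and lift.

```bash
python3 -m pendant '[[[0,0,0],0],[[0,0,0],0],[[0,0,0],0]]' 0 40 |sed -n '2,6p'; python3 -m pendant '[[[0,0,0.3],0],[[0,0,0.3],0],[[0,0,0],0]]'|sed -n '2,6p';python3 -m pendant '[[[0,0,0.3],0],[[0,0,0.3],0],[[0,0,0.3],0],[[0,0,0.1],0],[[0,0,0],0],[[0,0,0],0]]'; python3 - <<'E'
from h import *
print(ctrl.get_obs()['moment'])
E
```

```text
ee_pos: [0.6546, 0.2607, 0.055]
eef_rot: [-3.141, -0.0, 0.03]
force: [0.7, 2.0, 1.2]
grip_width: 0.0119
grip_force: 40.0
ee_pos: [0.6545, 0.2604, 0.0607]
eef_rot: [3.141, 0.0, 0.03]
force: [1.4, 0.5, -3.7]
grip_width: 0.0117
grip_force: 40.0
time_s: 7.82
ee_pos: [0.6544, 0.2606, 0.071]
eef_rot: [-3.142, 0.0, 0.03]
force: [-1.5, 0.8, -4.0]
grip_width: 0.0114
grip_force: 40.0
[0.08645259 0.19247695 0.09673077]
```

```bash
python3 -m pendant '[[[-0.3,-0.01,0],0],[[-0.3,-0.01,0],0],[[-0.3,-0.01,0],0],[[0,0,0],0]]' |sed -n '2,6p'; python3 -m pendant '[[[-0.3,-0.01,0],0],[[-0.3,-0.01,0],0],[[-0.3,-0.01,0],0],[[-0.5,0,0],0],[[-0.5,0,0],0],[[0,0,0],0]]'|sed -n '2,6p'
```

```text
ee_pos: [0.6449, 0.2603, 0.0709]
eef_rot: [3.142, 0.0, 0.03]
force: [-0.1, -0.2, -3.4]
grip_width: 0.0116
grip_force: 40.0
ee_pos: [0.6256, 0.2601, 0.071]
eef_rot: [3.142, 0.0, 0.03]
force: [-1.2, 0.1, -3.2]
grip_width: 0.0116
grip_force: 40.0
```

```bash
python3 -m pendant '[[[-1.1,0,0],0],[[-1.1,0,0],0],[[-1,0,0],0],[[-1,0,0],0],[[0,0,-1],0],[[0,0,-1],0],[[0,0,-1],0],[[0,0,-1],0],[[0,0,-1],0],[[0,0,-0.8],0],[[0,0,-0.3],0],[[0,0,0],0],[[0,0,0],0]]' |sed -n '2,6p'; python3 -m pendant '[[[0,0,-0.2],0],[[0,0,0],0]]'|sed -n '2,6p'
```

```text
ee_pos: [0.5847, 0.26, 0.01]
eef_rot: [-3.141, -0.0, 0.03]
force: [-0.6, 0.1, -4.2]
grip_width: 0.0114
grip_force: 40.0
ee_pos: [0.5849, 0.2601, 0.0082]
eef_rot: [-3.141, -0.001, 0.03]
force: [0.3, 0.8, -3.1]
grip_width: 0.0117
grip_force: 40.0
```

```bash
python3 -m pendant '[[[0,0,-0.1],0],[[0,0,0],0]]'|sed -n '2p;4p';python3 -m pendant '[[[0,0,-0.1],0],[[0,0,0],0]]'|sed -n '2p;4p'
```

```text
ee_pos: [0.5852, 0.2601, 0.0079]
force: [1.6, -0.1, 4.8]
ee_pos: [0.5857, 0.2602, 0.0074]
force: [2.1, -1.8, 7.5]
```

```bash
python3 -m pendant '[[[0,0,0.15],0],[[0,0,0],0]]'|sed -n '2p;4p';python3 -m pendant '[[[0,0,0],0],[[0,0,0],0],[[0,0,0],0],[[0,0,0],0],[[0,0,1],0],[[0,0,2],0],[[0,0,2],0],[[0,0,3],0],[[0,0,2],0]]' 0.4;  python3 - <<'E'
from h import *
c=snap('scene','s8.png');d=snap('top','t8.png')
p=ctrl.get_obs()['ee_pos'];f=4
def P(q):return tuple(int(x) for x in ((proj(c,q)-[195,150]+.5)*f-.5))
im=cv2.resize(c['color'][150:300,195:345],None,fx=f,fy=f,interpolation=3)[:,:,::-1].copy()
cv2.circle(im,P(p),3,(255,0,255),-1);cv2.circle(im,P(p+[0,0,.04]),3,(0,255,255),-1)
cv2.imwrite('pics/c8.png',im)
E
```

```text
ee_pos: [0.5844, 0.26, 0.0074]
force: [2.6, 0.3, -1.0]
time_s: 11.15
ee_pos: [0.585, 0.2602, 0.1107]
eef_rot: [-3.141, -0.002, 0.03]
force: [0.7, 0.3, 0.9]
grip_width: 0.0375
grip_force: 0.0
```

View pics/c8.png

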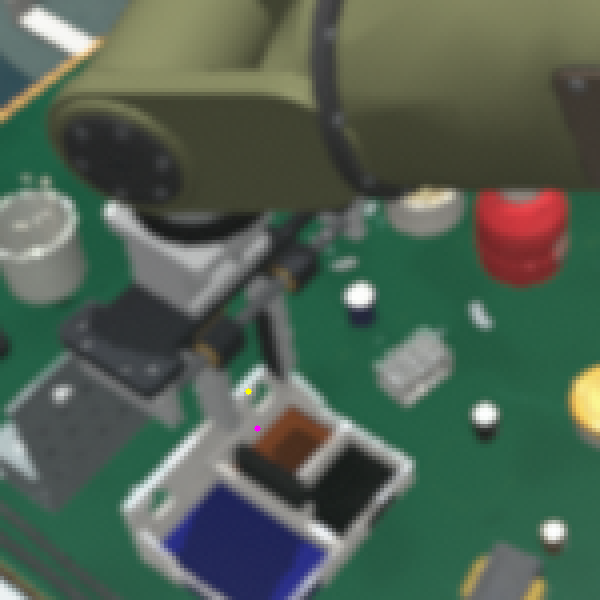

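The caddy stands on the bench, upright; all caps are where they were. Tips (midpoint ~(255,400)) lie about 33 mm above the reported TCP (magenta), to be checked by a bench touch. Next the brown one, closing along x to spare the transformer.

```bash
python3 -m pendant '[[[-1.21,-0.72,0],0.12],[[-1.21,-0.72,0],0.12],[[-1.21,-0.72,0],0.12],[[-1.21,-0.72,0],0.12],[[-1.21,-0.72,0],0.12],[[-1.21,-0.72,0],0.12],[[-1.21,-0.72,0],0.12],[[-1.21,-0.72,0],0.12],[[-1.21,-0.72,0],0.12],[[-1.21,-0.72,0],0.12],[[-1.21,-0.72,0],0.12],[[-1.21,-0.72,0],0.12],[[-1.21,-0.72,0],0.1],[[0,0,-2],0],[[0,0,-2],0],[[0,0,-2],0],[[0,0,-2],0],[[0,0,-2],0],[[0,0,0],0],[[0,0,0],0]]' 0.42
python3 - <<'E'
from fit import *
s=snap('scene','s9.png');t=snap('top','t9.png')
for n,c in(('S',s),('T',t)):
    im=c['color'].astype(int);d=(im[:,:,2]-im[:,:,:2].max(2)>50);
    k,l,st,ce=cv2.connectedComponentsWithStats(d.astype(np.uint8))
    for i in range(1,k):
        if st[i,4]>60:
            print(n,st[i].tolist(),ce[i].round(1),back(c,*ce[i],.004).round(4))
            if n=='T': 
                ys,xs=np.where(l==i);print('top rect',cv2.minAreaRect(np.c_[xs,ys].astype(np.float32)))
print('tray edge',back(T,*c2(180,568),.03))
E
```

```text
time_s: 12.92
ee_pos: [0.4266, 0.1662, 0.0071]
eef_rot: [-3.14, 0.001, 1.57]
force: [0.2, -0.8, 0.5]
grip_width: 0.0396
grip_force: 0.0
S [464, 14, 50, 16, 276] [488.5  21.3] [ 0.6683 -1.5563  0.004 ]
S [157, 87, 36, 59, 1056] [173.9 118.5] [ 1.3487 -0.0549  0.004 ]
S [120, 121, 38, 33, 461] [140.4 138.1] [1.3554 0.0956 0.004 ]
S [315, 130, 15, 10, 99] [322.1 134.3] [ 0.8226 -0.3147  0.004 ]
S [236, 271, 40, 35, 718] [255. 288.] [0.5881 0.2956 0.004 ]
T [408, 115, 17, 17, 185] [415.8 123.1] [ 0.806  -0.2888  0.004 ]
top rect ((415.7000427246094, 123.4000244140625), (16.54690170288086, 15.20526123046875), 63.43495178222656)
T [232, 172, 20, 30, 564] [241.  186.7] [0.585  0.2988 0.004 ]
top rect ((241.5, 186.5), (29.0, 19.0), 90.0)
tray edge [0.36925298 0.23004093 0.03      ]
```

```bash
python3 -m pendant '[[[0.05,0.1,-1],0],[[0,0,-1],0],[[0,0,0],0],[[0,0,0],0]]'|sed -n '2p;4p';for i in 1 2; do python3 -m pendant '[[[0,0,-0.3],0],[[0,0,0],0]]'|sed -n '2p;4p';done; python3 -m pendant '[[[0,0,-0.3],0],[[0,0,0],0]]'|sed -n '2p;4p'
```

```text
ee_pos: [0.4274, 0.1673, -0.0132]
force: [-0.5, -0.1, 0.7]
ee_pos: [0.4277, 0.1673, -0.0159]
force: [0.1, -0.2, 1.0]
ee_pos: [0.4276, 0.1673, -0.0189]
force: [-0.9, -0.5, -0.7]
ee_pos: [0.4275, 0.1673, -0.022]
force: [-0.7, 0.3, -0.3]
```

```bash
python3 -m pendant '[[[0,0,-0.3],0],[[0,0,0],0]]'|sed -n '2p;4p'; python3 -m pendant '[[[0,0,-0.3],0],[[0,0,0],0]]'|sed -n '2p;4p';python3 -m pendant '[[[0,0,-0.2],0],[[0,0,0],0]]'|sed -n '2p;4p'; python3 -m pendant '[[[0,0,-0.2],0],[[0,0,0],0]]'|sed -n '2p;4p'
```

```text
ee_pos: [0.4275, 0.1673, -0.025]
force: [-0.5, 0.2, 0.0]
ee_pos: [0.4275, 0.1673, -0.0281]
force: [-0.0, 0.2, 0.5]
ee_pos: [0.4276, 0.1673, -0.0299]
force: [0.5, -0.3, -0.8]
ee_pos: [0.4276, 0.1673, -0.0319]
force: [1.4, 0.4, -0.3]
```

```bash
python3 -m pendant '[[[0,0,-0.2],0],[[0,0,0],0]]'|sed -n '2p;4p'; python3 -m pendant '[[[0,0,-0.15],0],[[0,0,0],0]]'|sed -n '2p;4p';python3 -m pendant '[[[0,0,-0.15],0],[[0,0,0],0]]'|sed -n '2p;4p'
```

```text
ee_pos: [0.4279, 0.1674, -0.0334]
force: [-1.6, -0.3, 5.3]
ee_pos: [0.428, 0.1675, -0.0336]
force: [-11.0, -4.4, 32.2]
ee_pos: [0.4281, 0.1675, -0.0338]
force: [-21.3, -7.6, 57.3]
```

Bench contact at reported z = −0.0333: offset 33 mm. I back off and grip the brown one.

```bash
python3 -m pendant '[[[0,0,0.6],0],[[0,0,0],0]]'|sed -n '2p;4p'; python3 -m pendant '[[[0,0,0],0],[[0,0,0],0],[[0,0,0],0],[[0,0,0],0],[[0,0,0],0],[[0,0,0],0]]' 0 10; python3 -m pendant '[[[0,0,1],0],[[0,0,1],0],[[0,0,0],0]]' 0 12
```

```text
ee_pos: [0.4284, 0.1676, -0.0296]
force: [0.2, 0.5, -0.8]
time_s: 15.68
ee_pos: [0.4276, 0.1673, -0.0308]
eef_rot: [-3.141, 0.0, 1.57]
force: [-0.1, -0.3, -0.3]
grip_width: 0.0153
grip_force: 10.0
time_s: 15.93
ee_pos: [0.4289, 0.1677, -0.0084]
eef_rot: [3.139, -0.001, 1.57]
force: [0.4, 0.9, -0.0]
grip_width: 0.0153
grip_force: 12.0
```

```bash
python3 -m pendant '[[[0,0,2.8],0],[[0,0,2.8],0],[[0,0,2.8],-0.1],[[1.44,0.42,0],-0.12],[[1.44,0.42,0],-0.12],[[1.44,0.42,0],-0.12],[[1.44,0.42,0],-0.12],[[1.44,0.42,0],-0.12],[[1.44,0.42,0],-0.12],[[1.44,0.42,0],-0.12],[[1.44,0.42,0],-0.12],[[1.44,0.42,0],-0.12],[[1.44,0.42,0],-0.12],[[1.44,0.42,0],-0.12],[[1.44,0.42,0],-0.12],[[1.44,0.42,0],0],[[0,0,-2],0],[[0,0,-2],0],[[0,0,0],0],[[0,0,0],0]]'
```

```text
time_s: 17.6
ee_pos: [0.6145, 0.2218, 0.0332]
eef_rot: [3.141, 0.001, 0.03]
force: [-0.2, 0.5, -0.0]
grip_width: 0.0154
grip_force: 12.0
```

```bash
python3 -m pendant '[[[0,0,-1.5],0],[[0,0,-1.5],0],[[0,0,-1.5],0],[[0,0,-1],0],[[0,0,0],0],[[0,0,0],0]]' |sed -n '2p;4p'; python3 -m pendant '[[[0,0,-0.2],0],[[0,0,0],0]]'|sed -n '2p;4p';python3 -m pendant '[[[0,0,-0.15],0],[[0,0,0],0]]'|sed -n '2p;4p'
```

```text
ee_pos: [0.6153, 0.2221, -0.0207]
force: [-0.0, -0.1, -0.0]
ee_pos: [0.6154, 0.2221, -0.0227]
force: [-0.0, -0.3, -0.8]
ee_pos: [0.6151, 0.222, -0.0249]
force: [0.5, -0.2, -0.0]
```

```bash
python3 -m pendant '[[[0,0,-0.15],0],[[0,0,0],0]]'|sed -n '2p;4p'; python3 -m pendant '[[[0,0,0],0],[[0,0,0],0],[[0,0,0],0],[[0,0,0],0]]' 0.3 |sed -n '2p;4,6p'; python3 -m pendant '[[[0,0,1],0],[[0,0,1.5],0],[[0,0,2],0],[[0,0,2.5],0],[[0,0,3],0],[[0,0,0],0]]' |sed -n '2p;4p'
```

```text
ee_pos: [0.6148, 0.2219, -0.0268]
force: [-0.7, -1.0, 0.0]
ee_pos: [0.615, 0.222, -0.0266]
force: [-0.6, -0.5, -0.2]
grip_width: 0.0283
grip_force: 0.0
ee_pos: [0.6175, 0.2228, 0.0806]
force: [0.9, -0.1, 0.1]
```

```bash
python3 -m pendant '[[[0.6,-2.07,0],0.12],[[0.6,-2.07,0],0.12],[[0.6,-2.07,0],0.12],[[0.6,-2.07,0],0.11],[[0.6,-2.07,0],0],[[0.6,-2.07,0],0],[[0,0,0],0],[[0,0,-1.9],0],[[0,0,-1.9],0],[[0,0,-1.9],0],[[0,0,-1.9],0],[[0,0,-1.9],0],[[0,0,0],0],[[0,0,0],0]]' 0.42
```

```text
time_s: 20.6
ee_pos: [0.6505, 0.0982, -0.0217]
eef_rot: [-3.141, 0.001, 0.5]
force: [1.3, 0.2, 0.7]
grip_width: 0.0392
grip_force: 0.0
```

```bash
python3 -m pendant '[[[0,0,-0.6],0],[[0,0,0],0],[[0,0,0],0]]'|sed -n '2p;4p'; python3 -m pendant '[[[0,0,0],0],[[0,0,0],0],[[0,0,0],0],[[0,0,0],0],[[0,0,0],0]]' 0 10|sed -n '2p;4,6p'; python3 -m pendant '[[[0,0,1],0],[[0,0,2],0],[[0,0,2.5],0],[[0,0,2.5],0],[[0,0,2],0],[[0,0,0],0],[[0,0,0],0]]' 0 12
```

```text
ee_pos: [0.6513, 0.0979, -0.0268]
force: [-0.1, -0.2, 0.3]
ee_pos: [0.6511, 0.0978, -0.0273]
force: [-0.9, -0.0, 1.5]
grip_width: 0.0216
grip_force: 10.0
time_s: 21.85
ee_pos: [0.6514, 0.0978, 0.0738]
eef_rot: [3.141, -0.002, 0.5]
force: [-0.7, 1.2, -0.3]
grip_width: 0.0213
grip_force: 12.0
```

```bash
python3 -m pendant '[[[-0.58,2.89,0],-0.12],[[-0.58,2.89,0],-0.12],[[-0.58,2.89,0],-0.12],[[-0.58,2.89,0],-0.11],[[-0.58,2.89,0],0],[[-0.58,2.89,0],0],[[-0.58,2.89,0],0],[[0,0,0],0],[[0,0,0],0],[[0,0,-1.6],0],[[0,0,-1.6],0],[[0,0,-1.6],0],[[0,0,-1.6],0],[[0,0,-1.5],0],[[0,0,-1],0],[[0,0,0],0],[[0,0,0],0]]';python3 -m pendant '[[[0,0,-0.2],0],[[0,0,0],0]]'|sed -n '2p;4p'
```

```text
time_s: 23.27
ee_pos: [0.6104, 0.2996, -0.0169]
eef_rot: [3.141, 0.001, 0.029]
force: [1.1, 0.5, 0.5]
grip_width: 0.0218
grip_force: 12.0
ee_pos: [0.6108, 0.3001, -0.0179]
force: [-0.6, -0.1, -1.3]
```

```bash
python3 -m pendant '[[[0,0,-0.2],0],[[0,0,-0.2],0],[[0,0,-0.1],0],[[0,0,0],0],[[0,0,0],0]]'|sed -n '2p;4p'; python3 -m pendant '[[[0,0,0],0],[[0,0,0],0],[[0,0,0],0],[[0,0,0],0]]' 0.33 |sed -n '2p;4,6p'; python3 -m pendant '[[[0,0,1],0],[[0,0,1.5],0],[[0,0,2],0],[[0,0,2.5],0],[[0,0,2.5],0],[[0,0,0],0],[[0,0,0],0]]' |sed -n '2p;4p'
```

```text
ee_pos: [0.6105, 0.3002, -0.0233]
force: [-0.8, -0.1, 3.3]
ee_pos: [0.6102, 0.3, -0.0238]
force: [-0.5, -0.3, 0.4]
grip_width: 0.0313
grip_force: 0.0
ee_pos: [0.6113, 0.3005, 0.0744]
force: [0.9, 0.5, -1.1]
```

```bash
python3 -m pendant '[[[-1.57,-2.94,0],0],[[-1.57,-2.94,0],0],[[-1.57,-2.94,0],0],[[-1.57,-2.94,0],0],[[-1.57,-2.94,0],0],[[-1.57,-2.94,0],0],[[0,0,0],0],[[0,0,0],0],[[0,0,-2],0],[[0,0,-2],0],[[0,0,-2],0],[[0,0,-1.9],0],[[0,0,-1.2],0],[[0,0,0],0],[[0,0,0],0],[[0,0,0],0]]' 0.42
```

```text
time_s: 26.1
ee_pos: [0.5168, 0.1241, -0.0187]
eef_rot: [-3.141, -0.001, 0.03]
force: [-0.3, -0.1, 0.3]
grip_width: 0.0396
grip_force: 0.0
```

```bash
python3 -m pendant '[[[0,0,-0.6],0],[[0,0,-0.4],0],[[0,0,0],0],[[0,0,0],0]]'|sed -n '2p;4p'; python3 -m pendant '[[[0,0,0],0],[[0,0,0],0],[[0,0,0],0],[[0,0,0],0],[[0,0,0],0],[[0,0,0],0]]' 0 10|sed -n '2p;4,6p'; python3 -m pendant '[[[0,0,1],0],[[0,0,2],0],[[0,0,2.5],0],[[0,0,2.5],0],[[0,0,2],0],[[0,0,0],0],[[0,0,0],0]]' 0 12
```

```text
ee_pos: [0.5161, 0.1236, -0.0297]
force: [0.8, -0.3, -0.3]
ee_pos: [0.5162, 0.1237, -0.0295]
force: [0.1, 0.0, 1.1]
grip_width: 0.0173
grip_force: 10.0
time_s: 27.52
ee_pos: [0.5166, 0.1237, 0.0715]
eef_rot: [-3.141, -0.002, 0.03]
force: [-0.1, 1.2, -0.3]
grip_width: 0.0173
grip_force: 12.0
```

```bash
python3 -m pendant '[[[1.14,2.43,0],0],[[1.14,2.43,0],0],[[1.14,2.43,0],0],[[1.14,2.43,0],0],[[0,0,0],0],[[0,0,0],0],[[0,0,-1.6],0],[[0,0,-1.6],0],[[0,0,-1.6],0],[[0,0,-1.6],0],[[0,0,-1.5],0],[[0,0,-1],0],[[0,0,0],0],[[0,0,0],0],[[0,0,0],0]]' | sed -n '2p;4p';python3 -m pendant '[[[0,0,-0.2],0],[[0,0,-0.1],0],[[0,0,0],0],[[0,0,0],0]]'|sed -n '2p;4p'
```

```text
ee_pos: [0.5621, 0.2207, -0.0178]
force: [-0.0, -0.3, -0.8]
ee_pos: [0.5618, 0.2209, -0.0214]
force: [-0.1, -0.1, -0.6]
```

```bash
python3 -m pendant '[[[0,0,-0.2],0],[[0,0,-0.2],0],[[0,0,0],0],[[0,0,0],0]]'|sed -n '2p;4p'; python3 -m pendant '[[[0,0,0],0],[[0,0,0],0],[[0,0,0],0],[[0,0,0],0]]' 0.3 |sed -n '2p;4,6p'; python3 -m pendant '[[[0,0,1],0],[[0,0,1.5],0],[[0,0,2],0],[[0,0,2.5],0],[[0,0,2.5],0],[[0,0,0],0],[[0,0,0],0]]' |sed -n '2p;4p'
```

```text
ee_pos: [0.5619, 0.221, -0.0256]
force: [-0.1, 0.1, 1.2]
ee_pos: [0.5616, 0.2208, -0.0258]
force: [-0.9, -0.1, -1.2]
grip_width: 0.0283
grip_force: 0.0
ee_pos: [0.5624, 0.2211, 0.0712]
force: [-0.1, -0.4, -1.3]
```

```bash
python3 -m pendant '[[[-2.18,1.52,0],0],[[-2.18,1.52,0],0],[[-2.18,1.52,0],0],[[-2.18,1.52,0],0],[[-2.18,1.52,0],0],[[0,0,0],0],[[0,0,0],0],[[0,0,-2],0],[[0,0,-2],0],[[0,0,-2],0],[[0,0,-1.9],0],[[0,0,-1],0],[[0,0,0],0],[[0,0,0],0],[[0,0,0],0]]' 0.48 | sed -n '2p;4,5p';python3 -m pendant '[[[0,0,-0.6],0],[[0,0,-0.2],0],[[0,0,0],0],[[0,0,0],0]]'|sed -n '2p;4p'; python3 -m pendant '[[[0,0,0],0],[[0,0,0],0],[[0,0,0],0],[[0,0,0],0],[[0,0,0],0],[[0,0,0],0]]' 0 10|sed -n '2p;4,6p'; python3 -m pendant '[[[0,0,1],0],[[0,0,2],0],[[0,0,2.5],0],[[0,0,2.5],0],[[0,0,2],0],[[0,0,0],0],[[0,0,0],0]]' 0 12
```

```text
ee_pos: [0.4535, 0.297, -0.0187]
force: [-0.3, 0.6, 0.2]
grip_width: 0.0451
ee_pos: [0.4528, 0.2969, -0.0275]
force: [0.3, 0.3, 0.8]
ee_pos: [0.4528, 0.2969, -0.0275]
force: [-0.3, -0.8, 2.1]
grip_width: 0.0245
grip_force: 10.0
time_s: 33.02
ee_pos: [0.4531, 0.2971, 0.0736]
eef_rot: [-3.141, -0.002, 0.03]
force: [0.1, -0.1, -0.6]
grip_width: 0.0242
grip_force: 12.0
```

```bash
python3 -m pendant '[[[2.7,0.05,0],0],[[2.7,0.05,0],0],[[2.7,0.05,0],0],[[2.7,0.05,0],0],[[0,0,0],0],[[0,0,0],0],[[0,0,-1.6],0],[[0,0,-1.6],0],[[0,0,-1.6],0],[[0,0,-1.6],0],[[0,0,-1.5],0],[[0,0,-1],0],[[0,0,0],0],[[0,0,0],0],[[0,0,0],0]]' | sed -n '2p;4p';python3 -m pendant '[[[0,0,-0.2],0],[[0,0,-0.2],0],[[0,0,0],0],[[0,0,0],0]]'|sed -n '2p;4p'
```

```text
ee_pos: [0.5609, 0.2991, -0.0157]
force: [0.4, -0.5, -0.2]
ee_pos: [0.5607, 0.2989, -0.0205]
force: [0.2, 0.0, 0.1]
```

```bash
python3 -m pendant '[[[0,0,-0.2],0],[[0,0,-0.1],0],[[0,0,0],0],[[0,0,0],0]]'|sed -n '2p;4p'; python3 -m pendant '[[[0,0,0],0],[[0,0,0],0],[[0,0,0],0],[[0,0,0],0]]' 0.34 |sed -n '2p;4,6p'; python3 -m pendant '[[[0,0,1],0],[[0,0,1.5],0],[[0,0,2],0],[[0,0,2.5],0],[[0,0,3],0],[[0,0,3],0],[[-2,-2.8,1],0],[[-2,-2.8,1],0],[[-2,-2.8,0],0],[[-2,-2.8,0],0],[[-2,-2.8,0],0],[[-2,-2.8,0],0],[[-2,-2.8,0],0],[[-2,-2.8,0],0],[[0,0,0],0],[[0,0,0],0]]' |sed -n '2p;4p'
python3 - <<'E'
from h import *
c=snap('top','t10.png');s=snap('scene','s10.png')
p=np.array([.587,.2605]);a=.03
for n,q,z in[('blue_l',(-25,39),.036),('blue_s',(25,39),.032),('black',(-26.5,-39),.028),('brown',(26.5,-39),.024)]:
    x=p[0]+q[0]/1e3*np.cos(a)-q[1]/1e3*np.sin(a);y=p[1]+q[0]/1e3*np.sin(a)+q[1]/1e3*np.cos(a)
    for m,cc in(('top',c),('scene',s)):
        u,v=proj(cc,[x,y,z]).round().astype(int);w=cc['color'][v-6:v+7,u-6:u+7].astype(int).min(2)
        k,l,st,ce=cv2.connectedComponentsWithStats((w>130).astype(np.uint8));i=1+st[1:,4].argmin() if k<2 else l[6,6]
        print(n,m,st[i].tolist(),(back(cc,*(ce[i]+[u-6,v-6]),z)-[x,y,z]).round(4))
E
```

```text
ee_pos: [0.5609, 0.2989, -0.0235]
force: [-0.2, 0.4, 2.0]
ee_pos: [0.5607, 0.2988, -0.0237]
force: [0.3, 0.0, -0.4]
grip_width: 0.0321
grip_force: 0.0
ee_pos: [0.4007, 0.0742, 0.1275]
force: [0.4, 0.4, 0.7]
blue_l top [4, 3, 7, 8, 43] [-0.0005 -0.0019  0.    ]
blue_l scene [2, 2, 10, 9, 72] [ 0.001  -0.0004  0.    ]
blue_s top [4, 4, 7, 6, 33] [-0.0008 -0.002   0.    ]
blue_s scene [0, 0, 11, 11, 70] [ 0.0052 -0.0009  0.    ]
black top [4, 5, 5, 5, 19] [-0.0009 -0.0016  0.    ]
black scene [3, 4, 7, 6, 32] [0.0006 0.0002 0.    ]
brown top [5, 4, 4, 4, 15] [ 0.001  -0.0024  0.    ]
brown scene [4, 3, 5, 5, 22] [ 0.0022 -0.0006  0.    ]
```

All four tops are seen in both cameras at the planned spots. I'll run a quick check that the bystanders did not move, then hand in.

```bash
python3 - <<'E'
from h import *
for a,b in(('scene1','s10'),('top1','t10')):
    A,B=[cv2.imread(f'pics/{n}.png').astype(int) for n in(a,b)];d=(abs(A-B).max(2)>70).astype(np.uint8)
    k,l,st,ce=cv2.connectedComponentsWithStats(d);print(a,[st[i].tolist() for i in range(1,k) if st[i,4]>12])
E
```

```text
scene1 [[517, 2, 69, 22, 918], [579, 7, 23, 26, 421], [602, 10, 38, 33, 960], [495, 19, 42, 31, 688], [521, 18, 74, 21, 239], [535, 36, 41, 15, 261], [566, 44, 53, 42, 746], [515, 85, 10, 7, 34], [520, 89, 11, 7, 44], [524, 91, 22, 45, 398], [571, 96, 69, 30, 777], [419, 102, 76, 50, 2397], [350, 114, 74, 40, 1489], [627, 128, 13, 24, 177], [355, 148, 16, 8, 30], [515, 150, 14, 10, 81], [348, 177, 34, 26, 344], [503, 183, 11, 15, 118], [394, 184, 5, 7, 23], [569, 187, 63, 56, 1619], [357, 198, 21, 30, 435], [490, 205, 16, 33, 208], [624, 204, 16, 37, 92], [202, 214, 41, 40, 185], [631, 215, 9, 36, 217], [336, 218, 20, 14, 84], [227, 221, 72, 91, 1853], [281, 220, 8, 7, 45], [226, 242, 19, 15, 71], [445, 244, 70, 68, 1667], [210, 250, 6, 7, 17], [313, 250, 7, 7, 33], [517, 254, 18, 29, 275], [206, 258, 20, 18, 90], [444, 261, 6, 15, 26], [277, 265, 7, 7, 39], [434, 266, 10, 30, 159], [541, 267, 84, 37, 455], [243, 276, 8, 8, 47], [330, 280, 7, 6, 32], [254, 284, 12, 9, 89], [289, 308, 10, 10, 81], [477, 324, 118, 76, 3493]]
top1 [[225, 140, 49, 4, 109], [226, 144, 51, 60, 1849], [299, 163, 7, 8, 38], [262, 190, 6, 7, 26], [292, 204, 5, 6, 25], [283, 211, 59, 82, 2729], [236, 222, 8, 8, 49], [276, 227, 7, 19, 64], [293, 244, 7, 2, 13], [334, 262, 4, 10, 24], [513, 266, 61, 44, 1050], [343, 287, 23, 23, 267], [291, 293, 45, 18, 400], [495, 295, 23, 4, 39], [432, 304, 37, 17, 99], [544, 310, 25, 13, 75], [349, 322, 10, 10, 60], [289, 326, 45, 14, 262], [539, 327, 5, 6, 17], [282, 330, 18, 70, 739], [223, 363, 55, 37, 616]]
```

```bash
python3 -c "
from station import ctrl
print(ctrl.hand_in())"
```

```text
the job is handed in; nothing more can be done
None
```

I handed the job in at about 36 of the 72 s: the caddy is off its screws and stands flat on the bench, and all four capacitors show in their matching colour pockets in both cameras; the transformer and heat sink show no movement, while the arm hid parts of the view near some other bystanders, and one bench touch with the fingertips reached 57 N vertically before I backed off.

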